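Set out the dropper bottles from a packed, locked transport crate

TASK

Release the packed bottle crate by sliding its transport lock all the way out, lift out every dropper bottle (the tall ones with a rubber bulb on top) and stand them upright in the steel tray, leaving the flat-capped bottles standing in the crate. Then slide the lock fully home again. Before you finish, also lay the steel tweezers in the tray, so that all is ready for use; don't pull flat-capped bottles up with the others, and leave the cups and the tape roll alone.

Things in the scene. Friction and masses are not known exactly. Their poses are not given: they have to be found in the camera images.
- crate: Grey bottle crate fixed to the bench, 116 mm square, walls 45 mm high; origin at the centre of its underside, z up; floor 6 mm thick. Nine places, 3 x 3, at x, y = -34.5, 0, 34.5 mm: the 34 mm bottles all but touch each other and the walls. Which stands where varies; places may be empty. Low posts (30 mm up) in the gaps between bottles keep each in its place when a neighbour is gone.
- lock (a joint): Travel of the transport lock along the crate's +y, m: 0 home (locked), 0.100 at its outer end stop (released). Stays where it is left, 2 N friction. Locked, its two flat tines (8 mm wide, 67 to 71 mm above the bench, at crate x = -17 and 17 mm) lie between the caps over the shoulders of the bottles, so none can be lifted; released, they are clear of the crate.
- lock_grip (a point): Centre of the lock's upright black grip, 40 mm along the crate's x, 14 mm along the crate's y (the sliding direction), its top 15 mm above this point, free 25 mm below it; pinch it from above. At crate x = 0, y = 82 mm + travel, z = 100 mm, axes as the crate. Its cross bar rides on two rails (crate x = -64 and 64 mm, y = -60 to 205 mm, 66 mm high) with an end bar 75 mm high at y = 201 mm.
- tray: Steel tray fixed to the bench, 170 mm (its x) by 210 mm (its y) outside, rim 12 mm high, 4 mm walls, floor 4 mm thick; origin at the centre of its underside, z up. Empty at the start.
- tweezers_mid (a point): Middle of the closed steel tweezers that lie on the bench behind the crate and the tray: 126 mm long along their own y, 12 mm wide at the middle, 9 mm high, 20 g; this point is 4.5 mm above their underside.
- dropper_a_mid (a point): Dropper bottle (absent in some starts): amber body 34 mm across, 58 mm high, flat shoulder; black collar 19 mm across, 60 to 76 mm up; on it a black rubber bulb 15 mm across, 76 to 112 mm above its underside, where to grip it; about 60 g, base-heavy. This point is on its axis 56 mm above its underside; z points to the bulb, which stands 36 mm above the caps of flat-capped bottles.
- dropper_b_mid (a point): Dropper bottle (absent in some starts): amber body 34 mm across, 58 mm high, flat shoulder; black collar 19 mm across, 60 to 76 mm up; on it a black rubber bulb 15 mm across, 76 to 112 mm above its underside, where to grip it; about 60 g, base-heavy. This point is on its axis 56 mm above its underside; z points to the bulb, which stands 36 mm above the caps of flat-capped bottles.
- dropper_c_mid (a point): Dropper bottle (absent in some starts): amber body 34 mm across, 58 mm high, flat shoulder; black collar 19 mm across, 60 to 76 mm up; on it a black rubber bulb 15 mm across, 76 to 112 mm above its underside, where to grip it; about 60 g, base-heavy. This point is on its axis 56 mm above its underside; z points to the bulb, which stands 36 mm above the caps of flat-capped bottles.
- dropper_d_mid (a point): Dropper bottle (absent in some starts): amber body 34 mm across, 58 mm high, flat shoulder; black collar 19 mm across, 60 to 76 mm up; on it a black rubber bulb 15 mm across, 76 to 112 mm above its underside, where to grip it; about 60 g, base-heavy. This point is on its axis 56 mm above its underside; z points to the bulb, which stands 36 mm above the caps of flat-capped bottles.
- flat_1_mid (a point): A flat-capped bottle: the same amber body 34 mm across, with only the flat black screw cap 19 mm across, 76 mm high in all. This point lies on its axis 38 mm above its underside. It stays in the crate.
- flat_2_mid (a point): A flat-capped bottle: the same amber body 34 mm across, with only the flat black screw cap 19 mm across, 76 mm high in all. This point lies on its axis 38 mm above its underside. It stays in the crate.
- flat_3_mid (a point): A flat-capped bottle: the same amber body 34 mm across, with only the flat black screw cap 19 mm across, 76 mm high in all. This point lies on its axis 38 mm above its underside. It stays in the crate.
- flat_4_mid (a point): A flat-capped bottle: the same amber body 34 mm across, with only the flat black screw cap 19 mm across, 76 mm high in all. This point lies on its axis 38 mm above its underside. It stays in the crate.
- flat_5_mid (a point): A flat-capped bottle: the same amber body 34 mm across, with only the flat black screw cap 19 mm across, 76 mm high in all. This point lies on its axis 38 mm above its underside. It stays in the crate.
- cup_one: Lidded specimen cup, 63 mm across and 81 mm high; a bystander. Origin at the centre of its underside.
- cup_two: Lidded specimen cup, 63 mm across and 71 mm high; a bystander. Origin at the centre of its underside.
- tape: Roll of tape lying flat, 96 mm across and 25 mm high; a bystander. Origin at the centre of its underside.
Things that resemble listed ones, but are neither listed nor needed, are in the scene too. What is shaped like the part that bears dropper_b_mid but purple or red is not meant.

How it is judged:
By the outcome, as a careful person would: the job done as asked, in the order asked, and still so for the second after the job is handed in, with the robot touching nothing.
Of dropper_a, dropper_b, dropper_c, dropper_d only 3 to 4 are there at a start; the rules pass over those that are not, and their reading is None.
At some moment in a run one of tweezers_steel may be knocked a few centimetres aside while the robot is not near it.
Once in a run the grip may slacken for a moment while it holds something.
It also fails if it takes over 210 s, if anything falls off the work surface, if the arm or the gripper's body presses on something with over 40 N, if the wrist force passes 120 N, or if a joint passes its speed limit or range.

ROBOT

A 6-joint arm with a two-finger parallel gripper is mounted at the origin on a cart in front of the work surface, level with it; the furniture and walls round the work are solid. World frame = base frame: x ahead of the robot, y to its left, z up, the work surface at z = 0. Lengths are in mm, angles in rad, forces in N, time in s.
With the tool pointing down it reaches from about 275 to 875 mm from the base axis. Payload 12.5 kg.
Tool frame: the origin (TCP) lies midway between the tips of the shut fingers; the grasp point (between the pads) lies 19 mm behind it; z points along the fingers, y is the line along which they close (so a half turn about z gives the same grasp; the last joint's range is limited). The gripper opens to 85 mm and grips with 20 to 120 N. Pads are 22 mm wide; open, the fingers measure 114 mm over their backs; the gripper's body (76 mm by 85 mm) begins 54 mm behind the grasp point. The pads swing forward as they close: fully open they stand 13 mm farther back than shut.
Start: joints at [-1.424, 0.351, 1.652, -0, 1.139, -0.085], TCP at [126.372, -535.27, 231.29] pointing down, gripper open.
Joint ranges: [-2.75, 2.75], [-0.79, 2.1], [0.01, 2.65], [-1.57, 4.71], [0.07, 3.14], [-2.87, 2.87]. Speed limits (rad/s): [2.22, 2.22, 2.79, 3.14, 3.14, 3.14].

INTERFACE

Orientations are given as a unit quaternion [w, x, y, z].
In Python, from plant import manip gives the robot as it stands.
- The arm moves only by the tool play_rows, never from a script. Its argument "moves" is a list that holds one entry, the list of rows, each a list of 7 numbers: the shift along the world's x, y, z in mm, then the turn, a rotation vector about the world's x, y, z in rad, then the gripper command: -1 is shut, 1 is fully open, values between are in proportion. A call has 1 to 8 rows; each row is the pose to reach, as a shift and turn from the pose commanded when the call began; what a row does not reach only later rows make up. A row lasts 1/10 s, in which the tool goes at most 50 mm and 8.59 degrees, less where a joint would pass 70% of its speed; a pose out of reach is approached as far as the arm can. A call with a gripper value outside its range is refused whole. The fingers move at their own pace and stop on an object; "squeeze" is the grip in N (left out, the last holds). Time passes only in rows, so rows that repeat a pose let the fingers close. It gives the time, the measured TCP pose, the force, the opening and the grip force at its end, in the units of the state.
- manip.sense(): the state, without advancing time (a new reading comes with each control period).
- manip.get_image(name): name is "scene" or "top" or "wrist"; returns the picture (480x640x3 uint8, red, green, blue); there is no depth.
- manip.calibration(name): a dict with "vertical_fov" (degrees; the focal length in pixels is half the picture's height over the tangent of half this angle, whatever the lens; pixels are square), "cx", "cy" (the principal point, pixels), "world_to_cam" (4x4, takes a point from world to camera coordinates). Camera axes: x right, y down, z forward; pixel columns grow to the right and rows downward; lengths in mm; the calibration is good to about 2 mm. A picture is of the moment at which its call begins: read the wrist's pose just before it. calibration takes no time and is no camera call; for the wrist camera it gives the pose at the moment of the call.
- manip.job_done(): hands the job in; it is judged then, once.
Trained networks look in the newest picture that a camera, given by its name, has taken for a name from the list of things; names that differ only in an ending like _2 or _b are one class to them, and where a whole thing is asked for, a point or a joint stands for the part that bears it (a point fixed in the world has none). Each returns a list of dicts, best first, with "conf" (0 to 1); they miss things now and then, are a little off and sometimes report something else, mostly with a low value. They report only what shows in the picture. A call takes as long as a camera call. They do not tell look-alikes from the thing itself.
- manip.recognise(camera, thing): "rect" ([left, top, width, height] in pixels, round what is visible of it).
The state is a dict: "t": time; "qpos": joint angles; "qd": joint speeds; "joint_torque": joint torques, N m; "eef_pos": TCP position; "tool_rot": TCP orientation; "contact_force": force on the tool from outside, world axes, zero at the start; "moment": the same for the moment, N m; "finger_gap": finger opening in mm; "grasp_force": force on a finger pad.
Only numpy, scipy, OpenCV 4.12 (cv2) and the standard library are available. Lean on these libraries where they do the work, as an engineer would, in place of code of your own. Each camera call takes 0.05 s, during which the arm holds its last target. There are 200 camera calls.

## Working session

There is one attempt and no reset: what is moved stays moved. The work goes in short steps, Python scripts to look and compute and a tool call to move; the robot and the scene stay as the last step left them, time stands still between calls to the robot, and variables do not carry over. Pictures are saved under pics/ and viewed, at most 17 in all, crops included, and the job is handed in when it is done.

Besides the shell and the picture viewer there is one more tool, called after "Request:" as name([rows], argument=value, ...), one row to a line, values as JSON. play_rows: Moves the arm, as the interface text tells. Its arguments: {"type":"object","properties":{"moves":{"type":"array","items":{"type":"array","items":{"type":"array","items":{"type":"number"}}}},"squeeze":{"type":"number"}},"required":["moves"]}

```bash
mkdir -p pics
cat > h.py <<'E'
import numpy as np, cv2
from plant import manip
def cal(n):
    c=manip.calibration(n); f=240/np.tan(np.radians(c["vertical_fov"])/2)
    return f,c["cx"],c["cy"],np.array(c["world_to_cam"])
def back(n,u,v,z,c=None):
    f,cx,cy,T=c or cal(n); R=T[:3,:3]; o=-R.T@T[:3,3]
    d=R.T@np.array([(u-cx)/f,(v-cy)/f,1]); return o+d*(z-o[2])/d[2]
def proj(n,p,c=None):
    f,cx,cy,T=c or cal(n); q=T[:3,:3]@np.array(p)+T[:3,3]; return np.array([cx+f*q[0]/q[2],cy+f*q[1]/q[2]])
def shot(n,fn):
    im=manip.get_image(n); cv2.imwrite(fn,im[:,:,::-1]); return im
E
python3 - <<'E'
from h import *
for n in("scene","top"):
    shot(n,f"pics/{n}0.png"); c=cal(n); print(n,c[0],c[1:3],(-c[3][:3,:3].T@c[3][:3,3]).round(), c[3][:3,:3].round(2).tolist())
for t in["crate","lock_grip","tray","tweezers_mid","dropper_a_mid","flat_1_mid","cup_one","tape"]:
    print(t,[(np.round(r["rect"]).tolist(),round(r["conf"],2)) for r in manip.recognise("top",t)])
print(manip.sense()["t"],manip.sense()["tool_rot"])
E
```

```text
scene 535.1601065646739 (322.55843320764933, 244.94154751567666) [218. 746. 929.] [[-0.87, -0.49, 0.02], [-0.37, 0.64, -0.68], [0.32, -0.6, -0.73]]
top 483.08008259701813 (317.8616600821586, 242.041047488669) [ 432.   77. 1251.] [[0.02, -1.0, 0.01], [-0.99, -0.02, -0.12], [0.12, -0.01, -0.99]]
crate [([252.0, 260.0, 107.0, 58.0], 0.63)]
lock_grip [([294.0, 261.0, 53.0, 56.0], 0.96)]
tray [([399.0, 240.0, 88.0, 78.0], 0.91)]
tweezers_mid [([337.0, 209.0, 2.0, -2.0], 0.66)]
dropper_a_mid []
flat_1_mid [([312.0, 299.0, 13.0, 12.0], 0.45)]
cup_one [([303.0, 163.0, 30.0, 32.0], 0.63)]
tape [([159.0, 283.0, 39.0, 37.0], 0.81)]
0.5 [-4.33184432e-05  9.93293047e-01  1.15624048e-01 -1.53307101e-05]
```

View pics/top0.png

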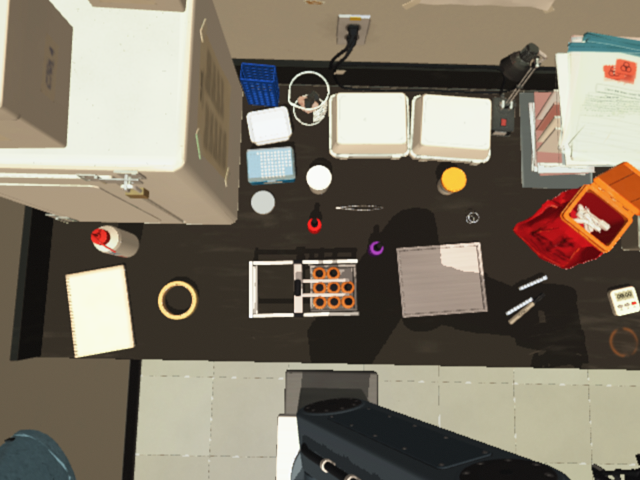

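View pics/scene0.png

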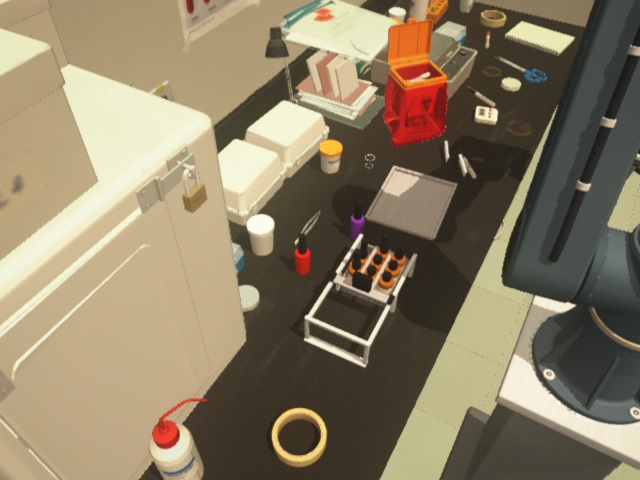

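The top view shows the crate at about (331,288) with the lock grip at (298,288), so the lock slides left (+y). The tray is at (441,279) and the tweezers at (359,208). The red (314,224) and purple (377,248) droppers are decoys.

Run:
```python
from h import *
a=cv2.imread("pics/top0.png")[195:325,240:370]; b=cv2.imread("pics/scene0.png")[225:325,330:425]
a=cv2.resize(a,(480,480),interpolation=cv2.INTER_CUBIC); b=cv2.resize(b,(320,337),interpolation=cv2.INTER_CUBIC)
o=np.zeros((480,800,3),np.uint8); o[:,:480]=a; o[:337,480:]=b; cv2.imwrite("pics/c1.png",o)
print(back("top",331,287,76),back("top",298,288,115),back("top",441,279,12),back("top",359,208,5))
for uv in [(397,247),(479,242),(487,312),(403,318)]: print(back("top",*uv,12))
```

```text
[470.46625289  34.62689907  76.        ] [465.18006063 113.23616751 115.        ] [ 499.16845092 -249.60296886   12.        ] [680.83799688 -37.67108779   5.        ]
[ 579.2596479  -136.43880837   12.        ]
[ 597.14950403 -349.32252946   12.        ]
[ 417.82656811 -366.17947339   12.        ]
[ 398.1629288  -151.91431633   12.        ]
```

View pics/c1.png

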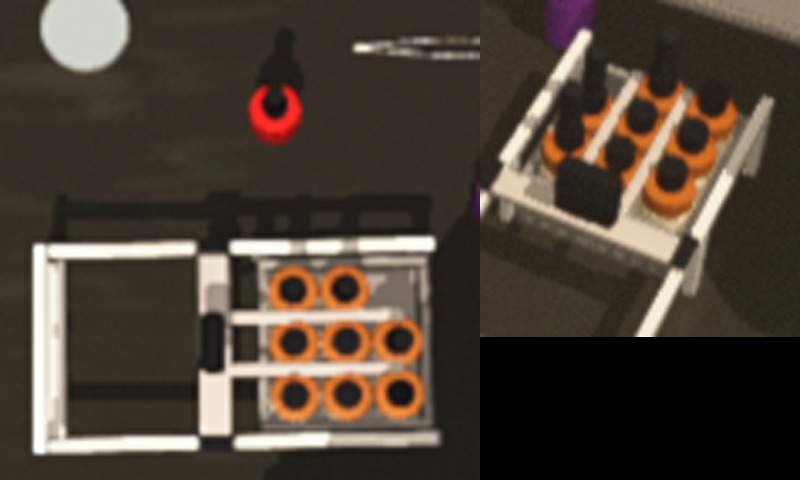

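Three bulbs stand tall: two in the +x row (y+ and y0) and one in the middle row at y−. The corner place at +x, −y is empty. I'll confirm this with the wrist camera.

Request:
play_rows([
  [[0,0,50,0,0,0,1],[24,43,90,0,0,0,1],[48,86,90,0,0,-0.1,1],[72,129,90,0,0,-0.2,1],[96,172,90,0,0,-0.2,1],[120,215,90,0,0,-0.2,1],[144,258,90,0,0,-0.2,1],[168,301,90,0,0,-0.2,1]],
])

```text
t: 1.3
eef_pos: [291.7, -238.1, 321.5]
tool_rot: [0.0, 1.0, 0.016, 0.0]
contact_force: [1.0, 0.0, -0.4]
finger_gap: 85.3
grasp_force: 0.0
```

Request:
play_rows([
  [[24,43,0,0,0,0,1],[48,86,0,0,0,0,1],[72,129,0,0,0,0,1],[96,172,0,0,0,0,1],[120,215,0,0,0,0,1],[140,255,0,0,0,0,1],[150,275,0,0,0,0,1],[150,275,0,0,0,0,1]],
])

```text
t: 2.1
eef_pos: [441.9, 37.3, 321.1]
tool_rot: [-0.0, 1.0, 0.018, -0.0]
contact_force: [-0.1, 0.3, 0.6]
finger_gap: 85.6
grasp_force: 0.0
```

Run:
```python
from h import *
s=manip.sense(); print(s["t"],s["eef_pos"],s["tool_rot"],s["contact_force"])
shot("wrist","pics/w1.png"); c=cal("wrist"); print(c[0],c[1:3],(-c[3][:3,:3].T@c[3][:3,3]).round(), c[3][:3,:3].round(2).tolist())
np.save("w1.npy",c[3])
for t in["crate","lock_grip","tray","tweezers_mid","dropper_a_mid","flat_1_mid"]:
    print(t,[(np.round(r["rect"]).tolist(),round(r["conf"],2)) for r in manip.recognise("wrist",t)])
```

```text
2.1 [441.92929507  37.30586437 321.07767963] [-1.95705768e-04  9.99846484e-01  1.75203584e-02 -8.99262924e-05] [-0.06116108  0.28863607  0.59789541]
358.5133010973676 (321.3596359953262, 237.75450089991116) [513.  40. 463.] [[0.03, -1.0, 0.0], [-0.96, -0.03, 0.28], [-0.28, -0.01, -0.96]]
crate [([132.0, 109.0, 259.0, 130.0], 0.7)]
lock_grip [([233.0, 108.0, 133.0, 128.0], 0.92)]
tray [([465.0, 73.0, 175.0, 155.0], 0.94)]
tweezers_mid []
dropper_a_mid [([284.0, 124.0, 30.0, 32.0], 0.92)]
flat_1_mid [([286.0, 194.0, 30.0, 26.0], 0.74), ([233.0, 108.0, 136.0, 128.0], 0.63)]
```

View pics/w1.png

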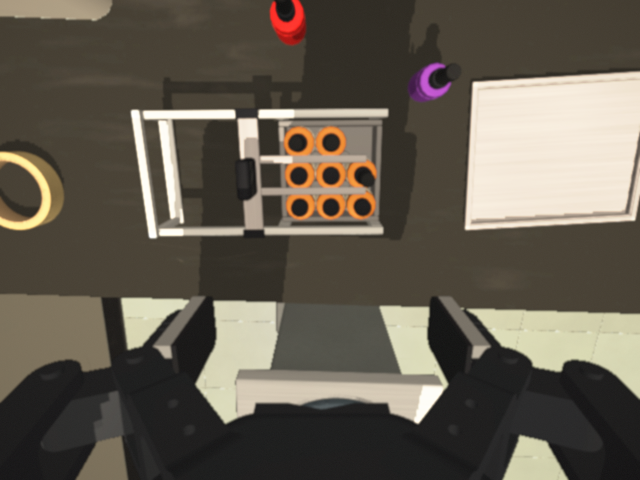

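The wrist view confirms it. Tall bulbs are at about (298,142), (330,142) and (366,176). Flats are at (300,176), (331,176) and the row at y=206. The red and purple ones outside the crate are decoys. Next I'll fit the crate and tray poses.

```bash
cat > fit.py <<'E'
from h import *
from scipy.optimize import least_squares
f,cx,cy,_=cal("wrist")
def fit(T,pts,x0):
    c=(f,cx,cy,T)
    def P(x,p):
        a=x[2]; return [x[0]+np.cos(a)*p[0]-np.sin(a)*p[1],x[1]+np.sin(a)*p[0]+np.cos(a)*p[1],p[2]]
    r=lambda x:np.concatenate([proj("wrist",P(x,p),c)-uv for p,uv in pts])
    s=least_squares(r,x0,x_scale=[1,1,.01],loss="soft_l1"); print(s.x.round(4)); print(r(s.x).reshape(-1,2).round(1).tolist()); return s.x
E
python3 - <<'E'
from fit import *
T=np.load("w1.npy"); q=34.5
fit(T,[((0,q,82),(300,176)),((0,0,82),(331,176)),((-q,q,82),(300,206.5)),((-q,0,82),(331,206.5)),((-q,-q,82),(361,206.5)),
 ((64,-60,66),(388,113)),((-64,-60,66),(383,231)),((64,201,75),(136,114)),((-64,201,75),(156,234)),((0,82,115),(243,179))],[470,34,0])
fit(T,[((85,105,12),(471,82)),((-85,105,12),(466,229))],[500,-250,.08])
# tray via top
from scipy.optimize import least_squares
E
python3 - <<'E'
from h import *
im=cv2.imread("pics/top0.png")
b=cv2.resize(im[190:225,325:395],(800,400),interpolation=cv2.INTER_CUBIC); cv2.imwrite("pics/tw.png",b)
for uv in [(397,247),(479,242),(487,312),(403,318)]: print(back("top",*uv,12).round(1))
E
```

```text
[4.716824e+02 2.775700e+01 4.160000e-02]
[[-1.4, -0.2], [0.3, -0.5], [-0.6, 1.5], [0.3, 1.3], [2.3, 1.0], [0.2, -1.3], [0.3, -1.1], [-1.2, -0.6], [-3.8, -0.1], [4.3, 1.0]]
[ 5.029891e+02 -2.465348e+02  1.093000e-01]
[[0.1, 1.3], [-0.1, -4.5]]
[ 579.3 -136.4   12. ]
[ 597.1 -349.3   12. ]
[ 417.8 -366.2   12. ]
[ 398.2 -151.9   12. ]
```

View pics/tw.png

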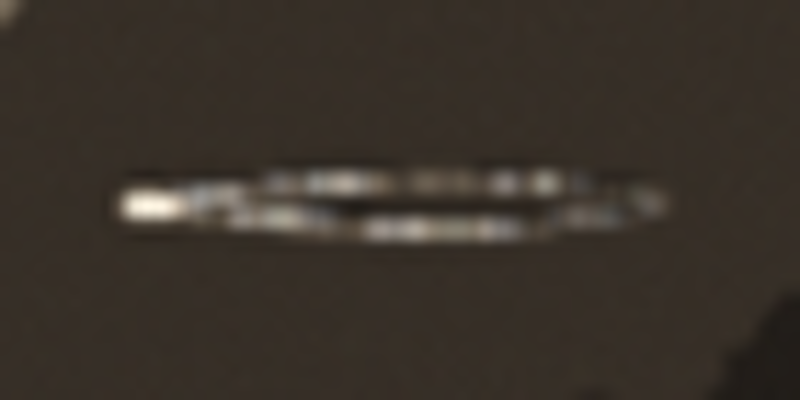

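Crate is at about (472, 28) with yaw 0.04. I'll go to the lock grip near (468,110).

Request:
play_rows([
  [[10,25,-40,0,0,0,0],[20,50,-80,0,0,0,-0.06],[26,73,-120,0,0,0.007,-0.06],[26,73,-150,0,0,0.007,-0.06],[26,73,-180,0,0,0.007,-0.06],[26,73,-210,0,0,0.007,-0.06],[26,73,-230,0,0,0.007,-0.06],[26,73,-235,0,0,0.007,-0.06]],
], squeeze=40)

```text
t: 3.25
eef_pos: [466.2, 107.5, 84.6]
tool_rot: [0.0, 1.0, 0.019, -0.002]
contact_force: [0.3, 0.4, 0.2]
finger_gap: 40.3
grasp_force: 0.0
```

Request:
play_rows([
  [[0,0,0,0,0,0,-1],[0,0,0,0,0,0,-1],[0,0,0,0,0,0,-1],[0,0,0,0,0,0,-1],[0,0,0,0,0,0,-1]],
])

```text
t: 3.75
eef_pos: [467.4, 110.3, 87.3]
tool_rot: [-0.002, 1.0, 0.019, 0.001]
contact_force: [-1.5, 23.9, -6.6]
finger_gap: 12.9
grasp_force: 45.8
```

Request:
play_rows([
  [[0,10,0,0,0,0,-1],[-1,25,0,0,0,0,-1],[-1.5,40,0,0,0,0,-1],[-2,55,0,0,0,0,-1],[-3,70,0,0,0,0,-1],[-3.5,82,0,0,0,0,-1],[-4,92,0,0,0,0,-1],[-4,98,0,0,0,0,-1]],
])

```text
t: 4.55
eef_pos: [463.3, 207.2, 87.2]
tool_rot: [-0.0, 1.0, 0.02, 0.0]
contact_force: [-6.3, -2.8, 9.0]
finger_gap: 13.1
grasp_force: 48.7
```

Request:
play_rows([
  [[0,2,0,0,0,0,-1],[0,4,0,0,0,0,-1],[0,5,0,0,0,0,-1],[0,5,0,0,0,0,-1]],
])

```text
t: 4.95
eef_pos: [463.1, 210.5, 87.1]
tool_rot: [0.001, 1.0, 0.02, -0.0]
contact_force: [-5.4, -10.8, 11.6]
finger_gap: 13.3
grasp_force: 49.0
```

Request:
play_rows([
  [[0,1.5,0,0,0,0,-1],[0,1.5,0,0,0,0,-1],[0,1.5,0,0,0,0,-1]],
])

```text
t: 5.25
eef_pos: [463.1, 210.7, 87.1]
tool_rot: [0.002, 1.0, 0.02, -0.001]
contact_force: [-4.6, -23.7, 14.1]
finger_gap: 13.1
grasp_force: 49.4
```

Request:
play_rows([
  [[0,0,0,0,0,0,-0.06],[0,0,0,0,0,0,-0.06],[0,0,0,0,0,0,-0.06],[0,0,30,0,0,0,-0.06],[0,0,80,0,0,0,0],[0,-40,120,0,0,0,0],[0,-80,160,0,0,0,0],[0,-110,175,0,0,0,0]],
])

```text
t: 6.05
eef_pos: [463.6, 102.1, 263.9]
tool_rot: [-0.0, 1.0, 0.02, 0.002]
contact_force: [1.7, -0.4, -0.1]
finger_gap: 42.5
grasp_force: 0.0
```

Run:
```python
from h import *
s=manip.sense(); print(s["t"],s["eef_pos"])
im=shot("wrist","pics/w2.png"); c=cal("wrist"); np.save("w2.npy",c[3])
cv2.imwrite("pics/w2c.png",im[30:330,40:440,::-1].repeat(2,0).repeat(2,1))
print([(np.round(r["rect"]).tolist(),round(r["conf"],2)) for r in manip.recognise("wrist","dropper_a_mid")])
```

```text
6.05 [463.60271846 102.13766192 263.87654324]
[]
```

View pics/w2c.png

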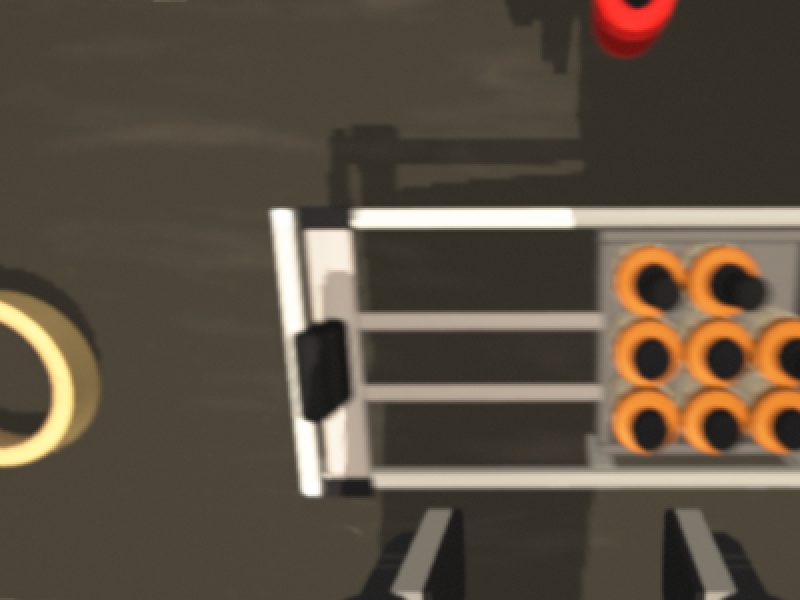

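The lock is fully out and the tines are clear. The tall bulbs lean at (660,288) and (748,290) in the crop.

Run:
```python
from fit import *
T=np.load("w2.npy"); c=(f,cx,cy,T)
print(-T[:3,:3].T@T[:3,3])
for u,v,z in[(664,290,118),(750,291,118),(652,357,82),(722,359,82),(648,430,82),(718,430,82)]: print(back("wrist",40+u/2,30+v/2,z,c).round(1))
print(manip.sense()["qpos"].round(2))
```

```text
[535.00777146 102.25185052 409.54344508]
[507.6  60.  118. ]
[508.5  25.3 118. ]
[473.3  58.   82. ]
[473.6  25.4  82. ]
[438.   57.4  82. ]
[439.2  24.   82. ]
[ 0.11  0.17  1.8  -0.    1.16  1.65]
```

Request:
play_rows([
  [[5,-5,0,0,0,0.15,0],[10,-10,0,0,0,0.3,0],[15,-15,0,0,0,0.45,0],[20,-20,0,0,0,0.6,0],[25,-25,0,0,0,0.75,0],[30,-30,0,0,0,0.9,0],[36,-35,0,0,0,1.05,0],[42,-40,0,0,0,1.2,0]],
], squeeze=40)

```text
t: 6.95
eef_pos: [505.4, 63.3, 260.7]
tool_rot: [-0.0, 0.812, 0.583, -0.0]
contact_force: [-0.0, -0.2, 0.3]
finger_gap: 42.9
grasp_force: 0.0
```

Request:
play_rows([
  [[0,0,-10,0,0,0.15,0],[0,0,-25,0,0,0.3,0],[0,0,-40,0,0,0.37,0],[0,0,-60,0,0,0.37,0],[0,0,-80,0,0,0.37,0],[0,0,-100,0,0,0.37,0],[0,0,-100,0,0,0.37,0]],
])

```text
t: 7.65
eef_pos: [503.8, 63.3, 158.7]
tool_rot: [-0.002, 0.693, 0.721, -0.002]
contact_force: [-1.0, -0.2, 0.9]
finger_gap: 42.9
grasp_force: 0.0
```

Run:
```python
from h import *
s=manip.sense(); print(s["t"],s["eef_pos"],s["tool_rot"],s["finger_gap"])
im=shot("wrist","pics/w3.png"); c=cal("wrist"); np.save("w3.npy",c[3])
for p in [(505.8,62,118),(507.3,27.5,118),(474,-7.5,118)]: print(proj("wrist",p,c))
```

```text
7.65 [503.8336138   63.3250168  158.73838238] [-0.00173059  0.69340522  0.72054405 -0.00157587] 42.886503324878696
[321.33238986 272.02927888]
[321.69312071 327.90860639]
[264.38209276 377.65656016]
```

View pics/w3.png

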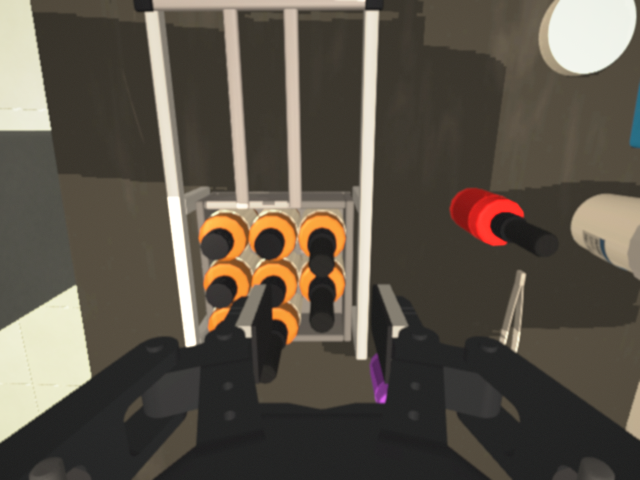

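The view shows bulb tops at (321,262), (321,318) and (266,368). The fingers straddle dropper 1 at about (260..390), so I'll descend.

Request:
play_rows([
  [[1.5,1.5,-20,0,0,0,0],[1.5,1.5,-40,0,0,0,0],[1.5,1.5,-60,0,0,0,0],[1.5,1.5,-69,0,0,0,0],[1.5,1.5,-69,0,0,0,-0.3],[1.5,1.5,-69,0,0,0,-1],[1.5,1.5,-69,0,0,0,-1],[1.5,1.5,-69,0,0,0,-1]],
])

```text
t: 8.5
eef_pos: [506.2, 64.2, 93.2]
tool_rot: [-0.0, 0.694, 0.72, -0.0]
contact_force: [-5.8, 0.4, 5.6]
finger_gap: 13.9
grasp_force: 38.9
```

Request:
play_rows([
  [[0,0,0,0,0,0,-1],[0,0,0,0,0,0,-1],[0,0,0,0,0,0,-1]],
])

```text
t: 8.8
eef_pos: [506.2, 64.2, 93.2]
tool_rot: [-0.0, 0.694, 0.72, -0.0]
contact_force: [-5.9, -0.1, 6.2]
finger_gap: 13.5
grasp_force: 38.9
```

Request:
play_rows([
  [[0,0,10,0,0,0,-1],[0,0,25,0,0,0,-1],[0,0,40,0,0,0,-1],[0,0,60,0,0,0,-1],[0,0,80,0,0,0,-1],[0,0,100,0,0,0,-1],[0,0,120,0,0,0,-1],[0,0,135,0,0,0,-1]],
])

```text
t: 9.6
eef_pos: [507.5, 64.2, 230.1]
tool_rot: [0.001, 0.694, 0.72, 0.001]
contact_force: [-0.1, -0.3, 0.1]
finger_gap: 13.7
grasp_force: 39.1
```

Request:
play_rows([
  [[-5,-25,0,0,0,0,-1],[-12,-55,0,0,0,0,-1],[-20,-90,0,0,0,0,-1],[-28,-125,0,0,0,0,-1],[-36,-160,0,0,0,0,-1],[-44,-195,0,0,0,0,-1],[-52,-230,0,0,0,0,-1],[-60,-255,0,0,0,0,-1]],
])

```text
t: 10.4
eef_pos: [446.7, -193.0, 228.8]
tool_rot: [0.001, 0.694, 0.72, 0.0]
contact_force: [0.7, 1.2, -0.7]
finger_gap: 13.3
grasp_force: 40.4
```

Run:
```python
from h import *
s=manip.sense(); print(s["t"],s["eef_pos"],s["tool_rot"],s["finger_gap"],s["grasp_force"])
a=shot("wrist","pics/w4.png"); b=shot("scene","pics/s4.png"); np.save("w4.npy",cal("wrist")[3])
o=np.hstack([cv2.resize(a,(400,300)),cv2.resize(b,(400,300))]); b2=cv2.resize(b[130:330,280:480],(400,400)); a2=cv2.resize(a[180:480,100:500],(400,300))
o=np.zeros((600,800,3),np.uint8);o[:300,:400]=cv2.resize(a,(400,300));o[300:,:400]=a2;o[:400,400:]=b2;cv2.imwrite("pics/o4.png",o[:,:,::-1])
```

```text
10.4 [ 446.72200106 -192.99364204  228.84506015] [1.45511318e-03 6.93852542e-01 7.20115568e-01 3.16913065e-04] 13.284491333668576 40.44110655784607
```

View pics/o4.png

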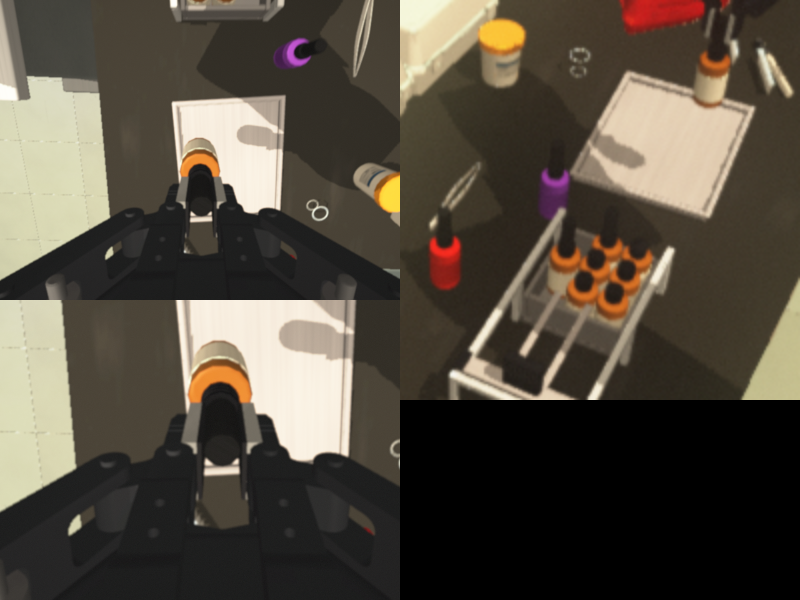

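Request:
play_rows([
  [[0,-2,-25,0,0,0,-1],[0,-2,-50,0,0,0,-1],[0,-2,-75,0,0,0,-1],[0,-2,-100,0,0,0,-1],[0,-2,-115,0,0,0,-1],[0,-2,-125,0,0,0,-1],[0,-2,-132,0,0,0,-1],[0,-2,-133,0,0,0,-1]],
])

```text
t: 11.3
eef_pos: [447.0, -192.8, 94.4]
tool_rot: [0.0, 0.693, 0.72, 0.0]
contact_force: [0.5, -0.7, -0.3]
finger_gap: 13.8
grasp_force: 40.6
```

Request:
play_rows([
  [[0,0,-1.5,0,0,0,-1],[0,0,-3,0,0,0,-1],[0,0,-4,0,0,0,-1],[0,0,-4,0,0,0,-1]],
])

```text
t: 11.7
eef_pos: [447.2, -193.2, 91.0]
tool_rot: [0.001, 0.694, 0.72, 0.0]
contact_force: [-0.2, 1.5, 5.0]
finger_gap: 13.1
grasp_force: 41.3
```

Request:
play_rows([
  [[0,0,1,0,0,0,-0.8],[0,0,1,0,0,0,-0.5],[0,0,1,0,0,0,-0.2],[0,0,1,0,0,0,-0.1],[0,0,15,0,0,0,-0.1],[0,0,35,0,0,0,-0.1],[0,0,60,0,0,0,-0.1],[0,0,80,0,0,0,-0.1]],
])

```text
t: 12.5
eef_pos: [446.8, -192.9, 171.4]
tool_rot: [0.0, 0.694, 0.72, 0.0]
contact_force: [0.1, -0.8, -0.1]
finger_gap: 38.7
grasp_force: 0.0
```

Request:
play_rows([
  [[12,45,0,0,0,0,-0.1],[24,90,0,0,0,0,-0.1],[36,135,0,0,0,0,-0.1],[48,180,0,0,0,0,-0.1],[56,210,0,0,0,0,-0.1],[61,223,0,0,0,0,-0.1],[61,223,0,0,0,0,-0.1],[61,223,0,0,0,0,-0.1]],
])

```text
t: 13.3
eef_pos: [507.5, 29.4, 170.1]
tool_rot: [-0.0, 0.694, 0.72, -0.0]
contact_force: [-0.2, 0.5, -0.4]
finger_gap: 38.5
grasp_force: 0.0
```

Run:
```python
from h import *
s=manip.sense(); print(s["t"],s["eef_pos"],s["tool_rot"],s["finger_gap"],s["grasp_force"])
a=shot("wrist","pics/w5.png"); b=shot("scene","pics/s5.png")
o=np.zeros((480,800,3),np.uint8);o[:300,:400]=cv2.resize(a,(400,300));o[:400,400:]=cv2.resize(b[130:330,280:480],(400,400));cv2.imwrite("pics/o5.png",o[:,:,::-1])
```

```text
13.3 [507.53757417  29.36236489 170.12964142] [-7.23788620e-05  6.93549997e-01  7.20408453e-01 -2.38949628e-04] 38.49119588037243 0.0
```

View pics/o5.png

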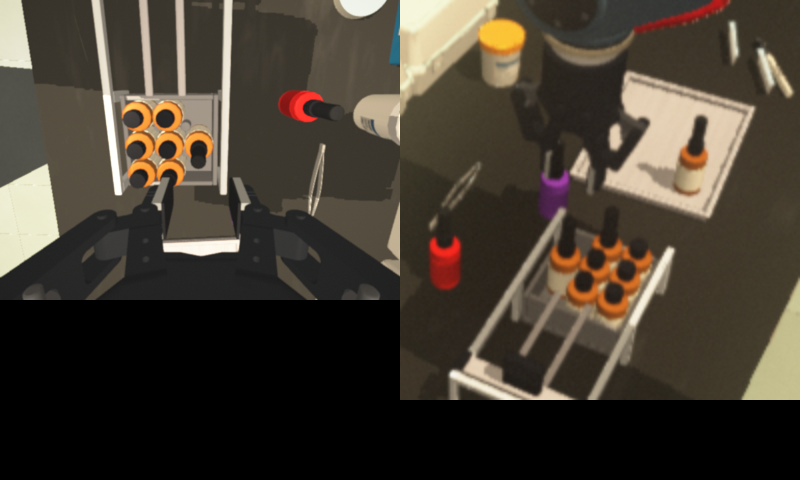

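Dropper 1 stands upright in the tray, and dropper 2 at (198,152) lies between the fingers.

Request:
play_rows([
  [[0,0,-25,0,0,0,-0.1],[0,0,-50,0,0,0,-0.1],[0,0,-70,0,0,0,-0.1],[0,0,-79,0,0,0,-0.1],[0,0,-79,0,0,0,-0.4],[0,0,-79,0,0,0,-1],[0,0,-79,0,0,0,-1],[0,0,-79,0,0,0,-1]],
])

```text
t: 14.2
eef_pos: [507.2, 30.0, 91.7]
tool_rot: [-0.0, 0.694, 0.72, -0.0]
contact_force: [-5.9, -1.5, 2.9]
finger_gap: 14.0
grasp_force: 39.2
```

Request:
play_rows([
  [[0,0,0,0,0,0,-1],[0,0,0,0,0,0,-1]],
])

```text
t: 14.4
eef_pos: [507.2, 30.0, 91.8]
tool_rot: [-0.0, 0.693, 0.72, -0.0]
contact_force: [-5.3, -1.2, 2.6]
finger_gap: 13.6
grasp_force: 39.2
```

Request:
play_rows([
  [[0,0,10,0,0,0,-1],[0,0,25,0,0,0,-1],[0,0,40,0,0,0,-1],[0,0,60,0,0,0,-1],[0,0,80,0,0,0,-1],[0,0,100,0,0,0,-1],[0,0,120,0,0,0,-1],[0,0,135,0,0,0,-1]],
])

```text
t: 15.2
eef_pos: [508.7, 30.2, 229.1]
tool_rot: [0.002, 0.694, 0.72, 0.001]
contact_force: [-0.5, 0.5, 0.1]
finger_gap: 13.8
grasp_force: 39.2
```

Request:
play_rows([
  [[-5,-25,0,0,0,0,-1],[-12,-62,0,0,0,0,-1],[-20,-100,0,0,0,0,-1],[-28,-140,0,0,0,0,-1],[-36,-180,0,0,0,0,-1],[-44,-220,0,0,0,0,-1],[-52,-260,0,0,0,0,-1],[-57,-284,0,0,0,0,-1]],
])

```text
t: 16.0
eef_pos: [450.7, -256.7, 227.9]
tool_rot: [0.002, 0.694, 0.72, 0.0]
contact_force: [1.0, -0.4, -1.2]
finger_gap: 13.5
grasp_force: 39.2
```

Request:
play_rows([
  [[0,0,-25,0,0,0,-1],[0,0,-50,0,0,0,-1],[0,0,-75,0,0,0,-1],[0,0,-100,0,0,0,-1],[0,0,-118,0,0,0,-1],[0,0,-128,0,0,0,-1],[0,0,-134,0,0,0,-1],[0,0,-135,0,0,0,-1]],
])

```text
t: 16.8
eef_pos: [451.1, -254.1, 91.7]
tool_rot: [0.0, 0.694, 0.72, 0.0]
contact_force: [0.4, 0.6, -0.2]
finger_gap: 14.0
grasp_force: 39.2
```

Request:
play_rows([
  [[0,0,-1.5,0,0,0,-1],[0,0,-3,0,0,0,-1],[0,0,-3,0,0,0,-1]],
])

```text
t: 17.1
eef_pos: [451.4, -254.4, 89.5]
tool_rot: [0.001, 0.694, 0.72, 0.0]
contact_force: [-1.2, -0.2, 6.6]
finger_gap: 13.6
grasp_force: 40.1
```

Request:
play_rows([
  [[0,0,1,0,0,0,-0.8],[0,0,1,0,0,0,-0.5],[0,0,1,0,0,0,-0.2],[0,0,1,0,0,0,-0.1],[0,0,15,0,0,0,-0.1],[0,0,35,0,0,0,-0.1],[0,0,60,0,0,0,-0.1],[0,0,81,0,0,0,-0.1]],
])

```text
t: 17.9
eef_pos: [450.8, -253.9, 170.3]
tool_rot: [0.0, 0.694, 0.72, 0.0]
contact_force: [-0.1, -0.1, -0.4]
finger_gap: 38.2
grasp_force: 0.0
```

Request:
play_rows([
  [[4,40,0,0,0,0,-0.1],[8,88,0,0,0,0,-0.1],[12,136,0,0,0,0,-0.1],[16,184,0,0,0,0,-0.1],[20,225,0,0,0,0,-0.1],[23,248,0,0,0,0,-0.1],[23,248,0,0,0,0,-0.1],[23,248,0,0,0,0,-0.1]],
])

```text
t: 18.7
eef_pos: [473.7, -5.8, 169.2]
tool_rot: [-0.0, 0.693, 0.721, -0.0]
contact_force: [0.4, -1.3, -0.0]
finger_gap: 38.5
grasp_force: 0.0
```

Run:
```python
from h import *
s=manip.sense(); print(s["t"],s["eef_pos"],s["tool_rot"],s["finger_gap"],s["grasp_force"])
a=shot("wrist","pics/w6.png"); b=shot("scene","pics/s6.png")
o=np.zeros((480,800,3),np.uint8);o[:300,:400]=cv2.resize(a,(400,300));o[:400,400:]=cv2.resize(b[130:330,280:480],(400,400));cv2.imwrite("pics/o6.png",o[:,:,::-1])
```

```text
18.7 [473.71051452  -5.75099648 169.23871443] [-1.77998367e-06  6.93117247e-01  7.20824856e-01 -9.14318371e-05] 38.517265302115085 0.0
```

View pics/o6.png

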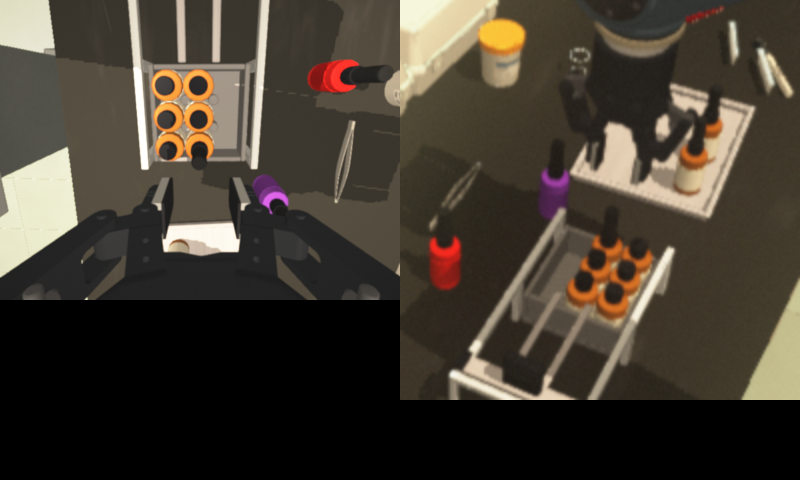

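Both bottles stand in the tray. The last bulb, at (199,150), sits between the fingers.

Request:
play_rows([
  [[0,0,-25,0,0,0,-0.1],[0,0,-50,0,0,0,-0.1],[0,0,-70,0,0,0,-0.1],[0,0,-78,0,0,0,-0.1],[0,0,-78,0,0,0,-0.4],[0,0,-78,0,0,0,-1],[0,0,-78,0,0,0,-1],[0,0,-78,0,0,0,-1]],
])

```text
t: 19.6
eef_pos: [474.1, -6.0, 92.0]
tool_rot: [0.001, 0.694, 0.72, 0.0]
contact_force: [-1.2, -0.8, 0.7]
finger_gap: 13.7
grasp_force: 39.0
```

Request:
play_rows([
  [[0,0,0,0,0,0,-1],[0,0,0,0,0,0,-1]],
])

```text
t: 19.8
eef_pos: [474.1, -5.9, 91.8]
tool_rot: [0.0, 0.694, 0.72, 0.0]
contact_force: [-0.3, -2.5, 4.1]
finger_gap: 13.3
grasp_force: 39.4
```

Request:
play_rows([
  [[0,0,10,0,0,0,-1],[0,0,25,0,0,0,-1],[0,0,40,0,0,0,-1],[0,0,60,0,0,0,-1],[0,0,80,0,0,0,-1],[0,0,100,0,0,0,-1],[0,0,120,0,0,0,-1],[0,0,135,0,0,0,-1]],
])

```text
t: 20.6
eef_pos: [473.9, -5.7, 228.2]
tool_rot: [0.001, 0.694, 0.72, 0.001]
contact_force: [0.2, -0.4, 0.3]
finger_gap: 13.9
grasp_force: 39.1
```

Request:
play_rows([
  [[-2,-28,0,0,0,0,-1],[-4,-70,0,0,0,0,-1],[-6,-114,0,0,0,0,-1],[-9,-158,0,0,0,0,-1],[-12,-202,0,0,0,0,-1],[-14,-246,0,0,0,0,-1],[-16,-284,0,0,0,0,-1],[-18,-308,0,0,0,0,-1]],
])

```text
t: 21.4
eef_pos: [455.3, -316.2, 226.9]
tool_rot: [0.0, 0.694, 0.72, 0.0]
contact_force: [-0.7, 0.7, 0.2]
finger_gap: 13.6
grasp_force: 39.1
```

Request:
play_rows([
  [[0,0,-25,0,0,0,-1],[0,0,-50,0,0,0,-1],[0,0,-75,0,0,0,-1],[0,0,-100,0,0,0,-1],[0,0,-118,0,0,0,-1],[0,0,-128,0,0,0,-1],[0,0,-133,0,0,0,-1],[0,0,-134,0,0,0,-1]],
])

```text
t: 22.2
eef_pos: [455.9, -313.9, 92.6]
tool_rot: [0.0, 0.694, 0.72, 0.0]
contact_force: [1.1, 1.6, -0.2]
finger_gap: 13.6
grasp_force: 39.1
```

Request:
play_rows([
  [[0,0,-1.5,0,0,0,-1],[0,0,-3,0,0,0,-1],[0,0,-3,0,0,0,-1]],
])

```text
t: 22.5
eef_pos: [456.0, -314.1, 89.8]
tool_rot: [0.0, 0.694, 0.72, 0.0]
contact_force: [-0.3, -0.1, 0.4]
finger_gap: 13.4
grasp_force: 39.2
```

Request:
play_rows([
  [[0,0,-1,0,0,0,-1],[0,0,-1,0,0,0,-0.8],[0,0,-1,0,0,0,-0.5],[0,0,-1,0,0,0,-0.2],[0,0,0,0,0,0,-0.1],[0,0,30,0,0,0,-0.1],[0,0,75,0,0,0,-0.1],[0,0,110,0,0,0,-0.1]],
])

```text
t: 23.3
eef_pos: [455.8, -313.9, 201.3]
tool_rot: [0.0, 0.694, 0.72, 0.0]
contact_force: [0.7, -1.6, -0.3]
finger_gap: 38.0
grasp_force: 0.0
```

Request:
play_rows([
  [[0,40,0,0,0,-0.14,-0.1],[0,85,0,0,0,-0.28,-0.1],[0,130,0,0,0,-0.42,-0.1],[0,175,0,0,0,-0.56,-0.1],[0,220,0,0,0,-0.7,-0.1],[0,265,0,0,0,-0.84,-0.1],[0,310,0,0,0,-0.98,-0.1],[0,350,0,0,0,-1.12,-0.1]],
])

```text
t: 24.1
eef_pos: [455.8, 31.2, 199.4]
tool_rot: [0.0, 0.966, 0.259, 0.0]
contact_force: [0.2, -0.6, -0.5]
finger_gap: 38.6
grasp_force: 0.0
```

Request:
play_rows([
  [[2,40,0,0,0,-0.14,-0.06],[3,85,0,0,0,-0.28,-0.06],[4,125,0,0,0,-0.42,-0.06],[5,160,0,0,0,-0.45,-0.06],[7,174,0,0,0,-0.45,-0.06],[7,174,0,0,0,-0.45,-0.06],[7,174,0,0,0,-0.45,-0.06]],
])

```text
t: 24.8
eef_pos: [463.0, 202.7, 199.1]
tool_rot: [0.0, 0.999, 0.04, -0.0]
contact_force: [0.2, 0.1, 0.1]
finger_gap: 40.1
grasp_force: 0.0
```

Run:
```python
from h import *
s=manip.sense(); print(s["t"],s["eef_pos"],s["tool_rot"],s["finger_gap"],s["grasp_force"])
a=shot("wrist","pics/w7.png"); b=shot("scene","pics/s7.png"); t=shot("top","pics/t7.png")
o=np.zeros((600,800,3),np.uint8);o[:300,:400]=cv2.resize(a,(400,300));o[:400,400:]=cv2.resize(b[130:330,280:480],(400,400));o[300:,:400]=cv2.resize(t[190:325,320:500],(400,300));cv2.imwrite("pics/o7.png",o[:,:,::-1])
```

```text
24.8 [463.00353061 202.66377154 199.09999701] [ 2.18337455e-04  9.99181617e-01  4.04471920e-02 -2.69427116e-04] 40.052201684332104 0.0
```

View pics/o7.png

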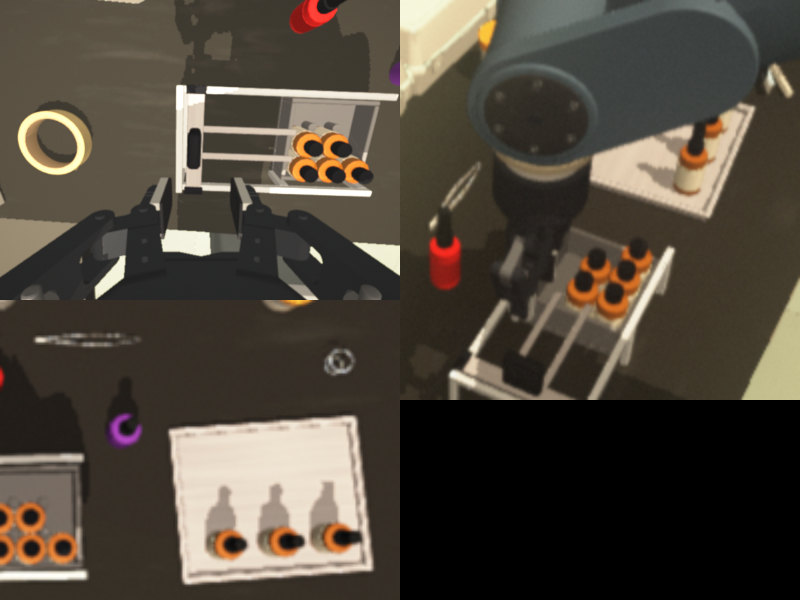

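All three stand upright in the tray and the tweezers haven't moved. Now the lock.

Request:
play_rows([
  [[0,8,-30,0,0,-0.04,-0.06],[0,8,-60,0,0,-0.04,-0.06],[0,8,-90,0,0,-0.04,-0.06],[0,8,-112,0,0,-0.04,-0.06],[0,8,-112,0,0,-0.04,-0.5],[0,8,-112,0,0,-0.04,-1],[0,8,-112,0,0,-0.04,-1],[0,8,-112,0,0,-0.04,-1]],
])

```text
t: 25.75
eef_pos: [463.2, 210.6, 87.8]
tool_rot: [0.0, 1.0, 0.02, 0.0]
contact_force: [3.5, -6.1, -12.0]
finger_gap: 13.6
grasp_force: 40.5
```

Request:
play_rows([
  [[0,-6,0,0,0,0,-1],[1,-20,0,0,0,0,-1],[1.5,-35,0,0,0,0,-1],[2,-50,0,0,0,0,-1],[3,-65,0,0,0,0,-1],[3.5,-78,0,0,0,0,-1],[4,-90,0,0,0,0,-1],[4,-97,0,0,0,0,-1]],
])

```text
t: 26.55
eef_pos: [467.4, 113.2, 87.7]
tool_rot: [-0.0, 1.0, 0.02, 0.0]
contact_force: [-0.1, 2.4, -1.1]
finger_gap: 13.7
grasp_force: 42.3
```

Request:
play_rows([
  [[0,-2,0,0,0,0,-1],[0,-4,0,0,0,0,-1],[0,-5,0,0,0,0,-1],[0,-5,0,0,0,0,-1]],
])

```text
t: 26.95
eef_pos: [467.5, 110.6, 87.7]
tool_rot: [-0.001, 1.0, 0.02, 0.001]
contact_force: [-1.7, 10.0, 2.2]
finger_gap: 13.4
grasp_force: 42.9
```

Request:
play_rows([
  [[0,-1.5,0,0,0,0,-1],[0,-1.5,0,0,0,0,-1],[0,0,0,0,0,0,-0.5],[0,0,0,0,0,0,-0.06],[0,0,0,0,0,0,-0.06],[0,0,35,0,0,0,-0.06],[0,0,80,0,0,0,-0.06],[0,0,125,0,0,0,-0.06]],
])

```text
t: 27.75
eef_pos: [466.7, 109.1, 213.7]
tool_rot: [0.0, 1.0, 0.02, -0.0]
contact_force: [0.5, -0.2, -0.6]
finger_gap: 40.1
grasp_force: 0.0
```

Request:
play_rows([
  [[20,-14,0,0,0,0.14,-0.06],[45,-32,0,0,0,0.28,-0.06],[70,-50,0,0,0,0.42,-0.06],[95,-68,0,0,0,0.56,-0.06],[120,-86,0,0,0,0.7,-0.06],[145,-104,0,0,0,0.84,-0.06],[170,-122,0,0,0,0.98,-0.06],[195,-140,0,0,0,1.12,-0.06]],
])

```text
t: 28.55
eef_pos: [663.0, -31.8, 212.1]
tool_rot: [0.0, 0.835, 0.55, -0.0]
contact_force: [-0.6, 0.5, 0.6]
finger_gap: 40.4
grasp_force: 0.0
```

Request:
play_rows([
  [[16,-8,0,0,0,0.14,-0.06],[16,-8,0,0,0,0.28,-0.06],[16,-8,0,0,0,0.42,-0.06],[16,-8,-20,0,0,0.45,-0.06],[16,-8,-40,0,0,0.45,-0.06],[16,-8,-40,0,0,0.45,-0.06]],
])

```text
t: 29.15
eef_pos: [676.7, -38.7, 169.4]
tool_rot: [-0.002, 0.693, 0.721, -0.002]
contact_force: [-0.5, -0.6, -0.1]
finger_gap: 39.9
grasp_force: 0.0
```

Run:
```python
from h import *
s=manip.sense(); print(s["t"],s["eef_pos"],s["tool_rot"],s["finger_gap"],s["grasp_force"])
a=shot("wrist","pics/w8.png"); np.save("w8.npy",cal("wrist")[3]); b=shot("scene","pics/s8.png"); 
print([(np.round(r["rect"]).tolist(),round(r["conf"],2)) for r in manip.recognise("wrist","tweezers_mid")])
print(back("top",337,209,5),back("top",384,208,5))
o=np.zeros((480,800,3),np.uint8);o[:,:500]=a[:,120:620];o[:300,500:]=cv2.resize(b[180:380,290:490],(300,300));cv2.imwrite("pics/o8.png",o[:,:,::-1])
```

```text
29.15 [676.70592687 -38.7429261  169.36457146] [-0.00188946  0.69325175  0.72069131 -0.00157492] 39.87403404195694 0.0
[]
[676.8123808   20.01923759   5.        ] [ 682.38507052 -103.34365351    5.        ]
```

View pics/o8.png

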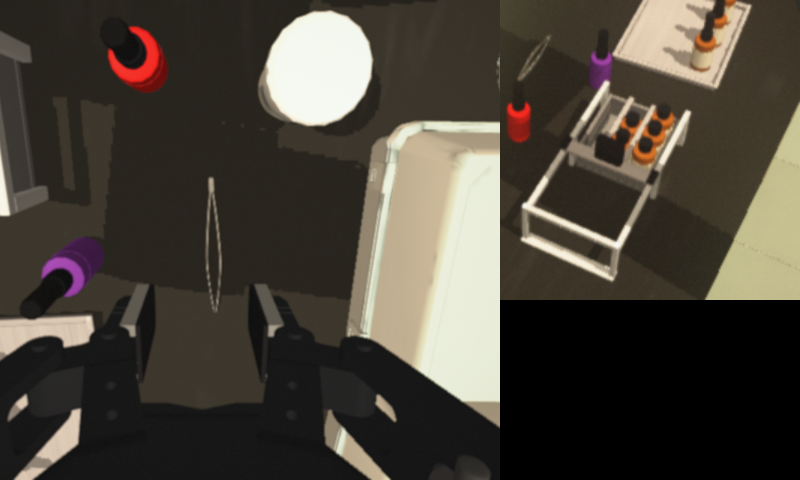

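The lock is home. The tweezers run from (331,180) to (335,312) in the wrist picture.

Run:
```python
from fit import *
c=(f,cx,cy,np.load("w8.npy"))
a=back("wrist",331,179,5,c);b=back("wrist",335,312,5,c);print(a,b,(a+b)/2,np.linalg.norm(a-b),np.arctan2(-(a-b)[0],(a-b)[1]))
print(back("wrist",327.5,245,9,c),back("wrist",340.5,245,9,c))
print(2*np.arctan2(.7207,.6933)-np.pi/2)
```

```text
[685.32054892  -3.56594155   5.        ] [ 694.82379449 -129.14204973    5.        ] [690.07217171 -66.35399564   5.        ] 125.93518421807842 0.07553320438912256
[684.73314164 -61.45654072   9.        ] [696.27916847 -61.01355806   9.        ]
0.03875045440745328
```

The tweezers now sit near (690,−66), so they were nudged. I'll use this fresh measurement.

Request:
play_rows([
  [[13,-28,-30,0,0,0.037,-0.1],[13,-28,-60,0,0,0.037,-0.1],[13,-28,-90,0,0,0.037,-0.2],[13,-28,-120,0,0,0.037,-0.3],[13,-28,-145,0,0,0.037,-0.3],[13,-28,-158,0,0,0.037,-0.3],[13,-28,-164,0,0,0.037,-0.3],[13,-28,-164,0,0,0.037,-0.3]],
], squeeze=30)

```text
t: 30.1
eef_pos: [691.5, -66.6, 8.8]
tool_rot: [0.0, 0.68, 0.734, 0.0]
contact_force: [-0.8, -0.7, 0.5]
finger_gap: 29.7
grasp_force: 0.0
```

Run:
```python
from h import *
s=manip.sense(); print(s["t"],s["eef_pos"],s["contact_force"],s["finger_gap"])
a=shot("wrist","pics/w9.png")
cv2.imwrite("pics/o9.png",cv2.resize(a[180:480,160:480],(640,600))[:,:,::-1])
```

```text
30.1 [691.48518139 -66.63782291   8.79999737] [-0.80411691 -0.68961233  0.5085272 ] 29.6743807823686
```

View pics/o9.png

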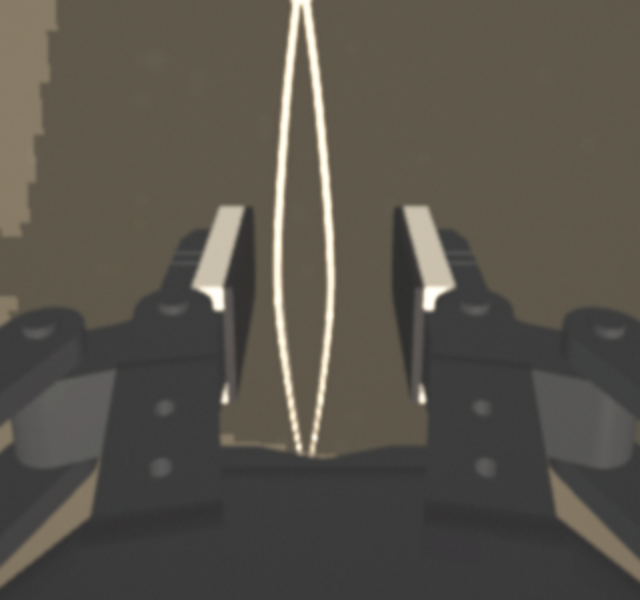

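The tweezers lie between the fingers, about 3 mm toward −x. I'll lower 5 mm and close.

Request:
play_rows([
  [[-3,0,-3,0,0,0,-0.3],[-3,0,-5.5,0,0,0,-0.3],[-3,0,-5.5,0,0,0,-0.5],[-3,0,-5.5,0,0,0,-0.7],[-3,0,-5.5,0,0,0,-1],[-3,0,-5.5,0,0,0,-1],[-3,0,-5.5,0,0,0,-1]],
])

```text
t: 30.85
eef_pos: [688.2, -66.6, 3.0]
tool_rot: [0.0, 0.68, 0.734, 0.0]
contact_force: [-0.1, 0.9, 2.3]
finger_gap: 11.2
grasp_force: 30.4
```

Request:
play_rows([
  [[0,0,10,0,0,0,-1],[0,0,30,0,0,0,-1],[0,0,60,0,0,0,-1],[0,0,90,0,0,0,-1],[0,0,120,0,0,0,-1],[-15,-18,150,0,0,0,-1],[-40,-48,150,0,0,0,-1],[-65,-78,150,0,0,0,-1]],
])

```text
t: 31.65
eef_pos: [622.8, -145.2, 154.5]
tool_rot: [0.001, 0.679, 0.734, 0.001]
contact_force: [0.9, -1.7, 0.4]
finger_gap: 11.4
grasp_force: 30.1
```

Request:
play_rows([
  [[-25,-30,0,0,0,0,-1],[-50,-60,0,0,0,0,-1],[-70,-85,0,0,0,0,-1],[-84,-102,0,0,0,0,-1],[-84,-102,0,0,0,0,-1]],
])

```text
t: 32.15
eef_pos: [537.8, -248.5, 153.5]
tool_rot: [0.0, 0.681, 0.733, -0.0]
contact_force: [1.0, 1.1, -0.8]
finger_gap: 11.2
grasp_force: 30.1
```

Run:
```python
from h import *
s=manip.sense(); print(s["t"],s["eef_pos"],s["tool_rot"],s["finger_gap"],s["grasp_force"])
a=shot("wrist","pics/w10.png"); b=shot("scene","pics/s10.png"); 
o=np.zeros((480,800,3),np.uint8);o[:360,:480]=cv2.resize(a,(480,360));o[:320,480:]=cv2.resize(b[130:290,340:500],(320,320));cv2.imwrite("pics/o10.png",o[:,:,::-1])
```

```text
32.15 [ 537.80208898 -248.45430693  153.50864913] [ 2.53846263e-04  6.80664341e-01  7.32595374e-01 -9.33932070e-05] 11.177571575203082 30.070190210826695
```

View pics/o10.png

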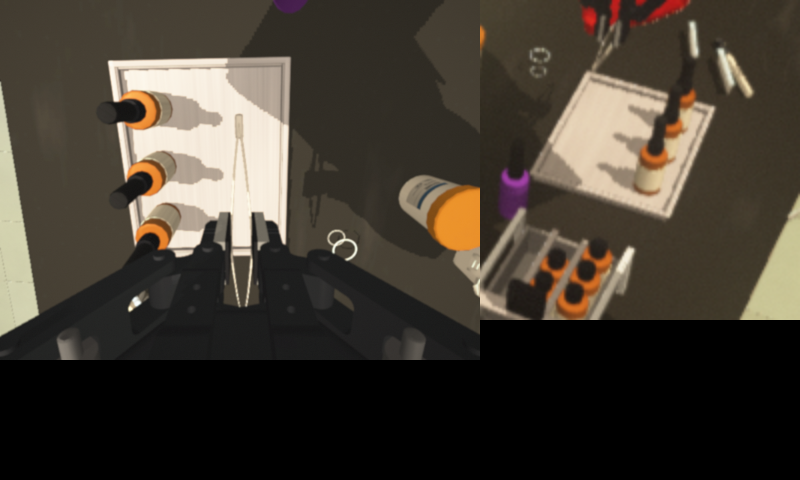

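The tweezers are held level over the free half of the tray, so I'll lower them.

Request:
play_rows([
  [[0,0,-30,0,0,0,-1],[0,0,-60,0,0,0,-1],[0,0,-90,0,0,0,-1],[0,0,-115,0,0,0,-1],[0,0,-132,0,0,0,-1],[0,0,-140,0,0,0,-1],[0,0,-143,0,0,0,-1],[0,0,-143,0,0,0,-1]],
])

```text
t: 33.05
eef_pos: [539.7, -246.3, 10.2]
tool_rot: [0.0, 0.679, 0.734, 0.0]
contact_force: [-0.6, 0.0, 0.0]
finger_gap: 11.4
grasp_force: 30.1
```

Request:
play_rows([
  [[0,0,-1.5,0,0,0,-1],[0,0,-3,0,0,0,-1],[0,0,-3,0,0,0,-1]],
])

```text
t: 33.35
eef_pos: [539.3, -246.7, 7.1]
tool_rot: [0.0, 0.68, 0.734, 0.0]
contact_force: [1.0, 0.5, 1.1]
finger_gap: 11.4
grasp_force: 30.1
```

Release and retreat upward, then make a final check.

Request:
play_rows([
  [[0,0,0,0,0,0,-0.7],[0,0,0,0,0,0,-0.5],[0,0,0,0,0,0,-0.4],[0,0,20,0,0,0,-0.4],[0,0,60,0,0,0,-0.4],[0,0,105,0,0,0,-0.4],[0,0,150,0,0,0,-0.4],[0,0,190,0,0,0,-0.4]],
])

```text
t: 34.15
eef_pos: [539.1, -246.6, 199.2]
tool_rot: [0.001, 0.68, 0.733, 0.0]
contact_force: [-0.3, -0.2, -0.5]
finger_gap: 25.5
grasp_force: 0.0
```

Request:
play_rows([
  [[0,-40,10,0,0,0,-0.4],[0,-80,10,0,0,0,-0.4],[0,-120,10,0,0,0,-0.4],[0,-120,10,0,0,0,-0.4]],
])

```text
t: 34.55
eef_pos: [538.3, -370.6, 206.6]
tool_rot: [0.001, 0.681, 0.732, -0.0]
contact_force: [1.3, 0.4, -0.1]
finger_gap: 25.9
grasp_force: 0.0
```

Run:
```python
from h import *
s=manip.sense(); print(s["t"],s["eef_pos"],s["finger_gap"])
a=shot("wrist","pics/w11.png"); b=shot("scene","pics/s11.png"); 
o=np.zeros((400,800,3),np.uint8);o[:300,:400]=cv2.resize(a,(400,300));o[:,400:]=cv2.resize(b[150:370,300:520],(400,400));cv2.imwrite("pics/o11.png",o[:,:,::-1])
```

```text
34.55 [ 538.32800499 -370.61685599  206.56997558] 25.85807694045796
```

View pics/o11.png

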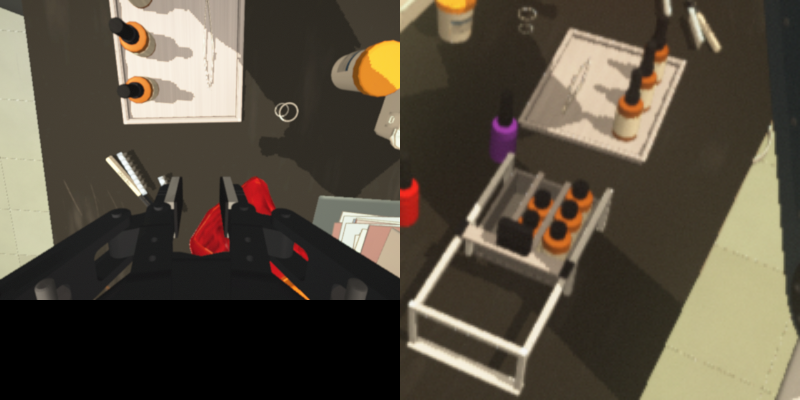

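The tray holds the tweezers at (575,85) and three upright droppers. The five flats stand in the crate and the lock is home.

```bash
python3 -c "
from plant import manip
print(manip.job_done())"
```

```text
the job is handed in; nothing more can be done
None
```

The job is handed in: the three dropper bottles stand upright in the steel tray with the tweezers beside them, the five flat-capped bottles are still in the crate, the lock is fully home, and I did not touch the cups or the tape roll.

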